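# Open the glue press with its lever

## Task

Open the small wooden glue press so that a colleague can draw out the glued-up panel: with a fingertip push the upright peg of the turn-button towards the plate until the button is swung fully aside from under the lever, then press the pad at the long end of the lever all the way down, so that its short end raises the heavy weighted plate. Finish holding the pad down with the plate raised; do not lift the lever out of its stand and leave the things lying around where they are.

Things in the scene. Friction and masses are not known exactly. Their poses are not given: they have to be found in the camera images.
- press: Fixed wooden press on a board 430 x 130 x 12 mm. Origin: on the table under the lever's pivot; x runs along the lever from the pad (-x) to the plate (+x), y to its left, z up. The lever's stand at x = 0 is 101 mm high, 58 mm wide. Rubber bumper (28 mm wide, top at z = 30 mm) under the pad at x = -180. Shut, the plate with its steel weight lies over x = 52 to 207 mm, top at z = 120
- lever: Loose wooden lever: bar 22 mm wide, 14 thick, its steel cross pin (10 mm thick, 68 long) lying in the open slots of the stand. Origin: middle of the pin, 85 mm above the table. At rest its axes are parallel to the press's, the long arm slopes up 14.5 degrees to the pad and the short end (70 mm from the pin) is under the plate's free edge
- pad (a point): Middle of the top face of the pad (38 x 36 x 14 mm block) at the lever's long end, 182 mm from the pin. At rest about 137 mm above the table, at press x = -174 mm; fully down on the bumper about 48 mm above the table, the face then sloping up towards the pin by 15 degrees; it moves on an arc about the pin. Takes about 4 to 9 N to hold down
- keeper (a joint): Turn-button (rad): 0 = its short arm lies under the lever and blocks it after a few mm; 1.4 = fully aside, on its end stop; clear beyond about 1.0. Stays where it is left (about 1 N at the peg). Vertical axis at press x = -110, y = +45 mm; growing values turn it clockwise seen from above: the peg goes from the +y side towards +x
- peg_top (a point): Top of the upright wooden peg (14 mm thick, from z = 98 to 158 mm above the table) at the end of the turn-button's long arm, 72 mm from its axis. At keeper = a it is at press x = -110 + 72 sin a, y = 45 + 72 cos a mm
- plate_edge (a point): Middle of the lower free edge of the heavy plate (about 2.4 kg; plywood board 152 x 120 x 12 mm with a dark steel block on it, hinged at its far edge, 155 mm from this point), over the lever's short end; 75 mm above the table when shut, about 113 mm with the lever fully down. The plate falls shut when the lever is let go
- paint_pot_1: Small white paint pot with a coloured band, 36 mm wide, 38 mm high, standing loose to the right of the lever; leave alone. Origin under its centre
- eraser: Eraser 20 x 42 x 12 mm lying loose to the right of the stand; leave alone. Origin under its centre
- masking_tape: Roll of masking tape, 103 mm wide, 25 mm high, lying loose to the left of the plate; leave alone. Origin under its centre
- offcut_4: Wood offcut 24 x 24 x 18 mm lying loose near the lever's long end, on the left; leave alone. Origin under its centre

How it is judged:
On the way, in this order (a step that is already met when the one before it is completed fails the run):
1. the turn-button is swung aside while the plate is still shut (value of joint keeper above 1.15 rad and height (world z) of plate_edge below 0.088 m), for 0.2 s.
2. the lever's pressed pad raises the plate (height (world z) of plate_edge above 0.1 m and contact force between the fingers and lever above 0.5 N), for 0.2 s.
At the end, for the whole second after the job is handed in: the fingers hold the pad of the lever down (pad under 75 mm above the table, more than 0.5 N), the plate's free edge is more than 100 mm above the table (75 mm when shut), the turn-button is aside (more than 1.15 rad), and the lever's pin is still in its stand (pin at most 8 mm above its seat) (all of step 2 and value of joint keeper above 1.15 rad and height (world z) of pad below 0.075 m and distance between lever and press below 0.093 m); the arm keeps its last pose, push and grip.
It fails at once if the lever is lifted out of its stand or carried (pin more than 12 mm from its place) (distance of lever from where it was at the start of the episode above 0.012 m).
It fails at once if the paint pot among the work is knocked out of place (30 mm or more) (distance of paint_pot_1 from where it was at the start of the episode above 0.03 m).
It fails at once if the eraser among the work is knocked out of place (30 mm or more) (distance of eraser from where it was at the start of the episode above 0.03 m).
It fails at once if the roll of tape among the work is knocked out of place (30 mm or more) (distance of masking_tape from where it was at the start of the episode above 0.03 m).
It fails at once if the offcut among the work is knocked out of place (30 mm or more) (distance of offcut_4 from where it was at the start of the episode above 0.03 m).
It also fails if it takes over 48 s, if anything falls off the work surface, if the arm or the gripper's body presses on something with over 40 N, if the wrist force passes 120 N, or if a joint passes its speed limit or range.

## Robot

A 7-joint arm with a two-finger parallel gripper is mounted at the origin on a cart in front of the work surface, level with it; the furniture and walls round the work are solid. World frame = base frame: x ahead of the robot, y to its left, z up, the work surface at z = 0. Lengths are in m, angles in rad, forces in N, time in s.
With the tool pointing down it reaches from about 0.35 to 0.9 m from the base axis. Payload 8.1 kg.
Tool frame: the origin (TCP) lies midway between the tips of the shut fingers; the grasp point (between the pads) lies 19 mm behind it; z points along the fingers, y is the line along which they close (so a half turn about z gives the same grasp; the last joint's range is limited). The gripper opens to 92 mm and grips with 3 to 60 N. Pads are 19 mm wide; open, the fingers measure 130 mm over their backs; the gripper's body (75 mm by 190 mm) begins 47 mm behind the grasp point.
Start: joints at [-1.218, 0.434, 0.025, 1.573, -0.012, 1.134, -0.075], TCP at [0.275, 0.561, 0.227] pointing down, gripper open.
Joint ranges: [-2.62, 2.62], [-0.44, 2.09], [-1.27, 1.32], [0.08, 2.57], [-1.32, 4.46], [0.12, 2], [-2.74, 2.74]. Speed limits (rad/s): [2.22, 2.22, 3.01, 3.01, 3.14, 3.14, 3.14].

## Interface

Orientations are given as a rotation vector (axis times angle).
In Python, from cell import observe, get_image, camera_model, sign_off, recognise, silhouettes gives the robot as it stands.
- The arm moves only by the tool apply_moves, never from a script. Its argument "motion" is a list of rows, each an object of numbers: "x", "y", "z": the shift along the world's x, y, z in cm; "yaw": the turn about the world's z in degrees; "hand": the opening, from -1 (shut) to 1 (fully open), so that 0 is half open. In form: [{"x": .., "y": .., "z": .., "yaw": .., "hand": ..}, ...]. A call has 1 to 10 rows; each row is the pose to reach, as a shift and turn from the pose commanded when the call began; what a row does not reach only later rows make up. A row lasts 1/8 s, in which the tool goes at most 62.5 mm and 10.7 degrees, less where a joint would pass 70% of its speed; a pose out of reach is approached as far as the arm can. A call with a gripper value outside its range is refused whole. The fingers move at their own pace and stop on an object; "newtons" is the grip in N (left out, the last holds). Time passes only in rows, so rows that repeat a pose let the fingers close. It gives the time, the measured TCP pose, the force, the opening and the grip force at its end, in the units of the state.
- observe(): the state, without advancing time (a new reading comes with each control period).
- get_image(name): name is "scene" or "top"; returns the picture (400x640x3 uint8, blue, green, red); there is no depth.
- camera_model(name): a dict with "camera_matrix" (3x3 intrinsics, pixels), "T" (4x4, takes a point from camera to world coordinates). Camera axes: x right, y up, looking along -z (the intrinsics and any distortion apply to the point x, -y, -z); pixel columns grow to the right and rows downward; lengths in m; the calibration is good to about 2 mm. A picture is of the moment at which its call begins. camera_model takes no time and is no camera call.
- sign_off(): hands the job in; it is judged then, once.
Trained networks look in the newest picture that a camera, given by its name, has taken for a name from the list of things; names that differ only in an ending like _2 or _b are one class to them, and where a whole thing is asked for, a point or a joint stands for the part that bears it (a point fixed in the world has none). Each returns a list of dicts, best first, with "p" (0 to 1); they miss things now and then, are a little off and sometimes report something else, mostly with a low value. They report only what shows in the picture. A call takes as long as a camera call.
- recognise(query, camera): "rect" ([left, top, right, bottom] in pixels, round what is visible of it).
- silhouettes(query, camera): "mask" (400x640 bool, what is visible of it) and "rect" ([left, top, right, bottom] in pixels, round what is visible of it).
The state is a dict: "clock": time; "joints": joint angles; "dq": joint speeds; "joint_efforts": joint torques, N m; "position": TCP position; "ee_rot": TCP orientation; "force": force on the tool from outside, world axes, zero at the start; "ft_torque": the same for the moment, N m; "width": opening from 0.0 (shut) to 1.0 (fully open); "gripper_force": force on a finger pad.
Only numpy, scipy, OpenCV 4.12 (cv2) and the standard library are available. Lean on these libraries where they do the work, as an engineer would, in place of code of your own. Each camera call takes 0.05 s, during which the arm holds its last target. There are 200 camera calls.

## Working session

There is one attempt and no reset: what is moved stays moved. The work goes in short steps, Python scripts to look and compute and a tool call to move; the robot and the scene stay as the last step left them, time stands still between calls to the robot, and variables do not carry over. Pictures are saved under pics/ and viewed, at most 10 in all, crops included, and the job is handed in when it is done.

Besides the shell and the picture viewer there is one more tool, called after "Call:" in YAML: its name, and indented under it one key for each argument. apply_moves: Moves the arm, as the interface text tells. Its arguments: {"type":"object","properties":{"motion":{"type":"array","items":{"type":"object","properties":{"x":{"type":"number"},"y":{"type":"number"},"z":{"type":"number"},"yaw":{"type":"number"},"hand":{"type":"number"}}}},"newtons":{"type":"number"}},"required":["motion"]}

```bash
mkdir -p pics
python3 - <<'E'
from cell import *
import cv2
for n in("scene","top"):
    cv2.imwrite(f"pics/{n}0.png",get_image(n)); m=camera_model(n); print(n,m)
for q in("pad","peg_top","plate_edge","press","lever","keeper","paint_pot_1","eraser","masking_tape","offcut_4"):
    for n in("scene","top"):
        print(q,n,[(round(d["p"],2),[round(float(v)) for v in d["rect"]]) for d in recognise(q,n)[:2]])
s=observe();print(s["clock"],s["position"],s["ee_rot"],s["width"])
E
```

```text
scene {'camera_matrix': array([[386.82181448,   0.        , 322.26694778],
       [  0.        , 386.82181448, 198.96743143],
       [  0.        ,   0.        ,   1.        ]]), 'T': array([[ 0.86222607,  0.36292062, -0.35334804,  0.28768075],
       [-0.50642136,  0.60363528, -0.6157612 , -0.49881638],
       [-0.01017909,  0.70986835,  0.70426082,  0.74401472],
       [ 0.        ,  0.        ,  0.        ,  1.        ]])}
top {'camera_matrix': array([[455.14284528,   0.        , 317.88954387],
       [  0.        , 455.14284528, 203.18117269],
       [  0.        ,   0.        ,   1.        ]]), 'T': array([[ 0.02578832,  0.98513574, -0.16983092,  0.40822181],
       [-0.9991236 ,  0.03100259,  0.02812237,  0.03876378],
       [ 0.03296955,  0.16895685,  0.98507187,  1.23269153],
       [ 0.        ,  0.        ,  0.        ,  1.        ]])}
pad scene [(0.75, [259, 200, 296, 235]), (0.6, [332, 201, 366, 277])]
pad top [(0.86, [295, 185, 389, 233])]
peg_top scene [(0.66, [287, 229, 343, 261])]
peg_top top [(0.84, [328, 219, 354, 259])]
plate_edge scene [(0.67, [306, 156, 358, 205]), (0.37, [401, 275, 416, 296])]
plate_edge top [(0.8, [229, 146, 306, 211]), (0.41, [326, 220, 358, 261])]
press scene [(0.93, [287, 154, 386, 318])]
press top [(0.65, [233, 142, 392, 261])]
lever scene [(0.94, [324, 202, 364, 277])]
lever top [(0.72, [294, 184, 388, 236])]
keeper scene [(0.61, [286, 230, 348, 258])]
keeper top [(0.72, [329, 220, 358, 259]), (0.66, [293, 188, 388, 236])]
paint_pot_1 scene [(0.53, [401, 274, 415, 295])]
paint_pot_1 top []
eraser scene [(0.58, [376, 239, 394, 254])]
eraser top []
masking_tape scene [(0.97, [255, 200, 295, 238])]
masking_tape top [(0.97, [242, 219, 284, 258])]
offcut_4 scene [(0.73, [299, 320, 314, 336])]
offcut_4 top [(0.63, [368, 269, 379, 277])]
1.1 [0.27509966 0.56119762 0.2267305 ] [-7.09823944e-01 -3.06033387e+00 -2.59927717e-05] 1.002395191968213
```

View pics/scene0.png

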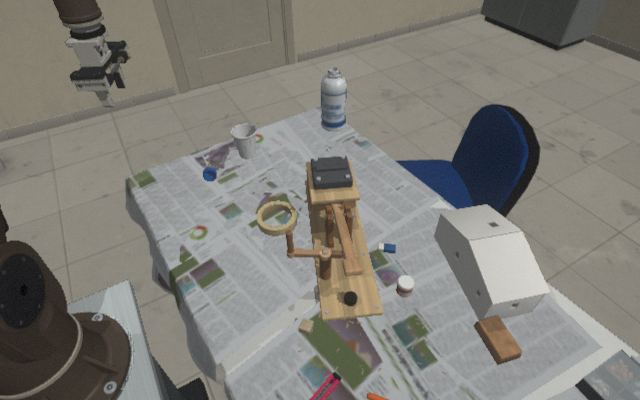

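View pics/top0.png

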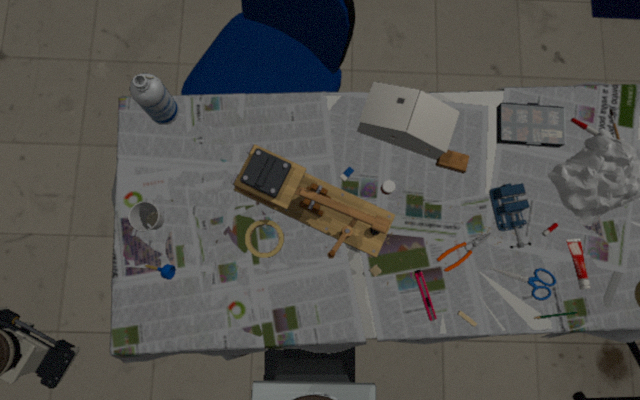

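The scene view shows the press: plate at (332,180), pad at about (353,268), bumper at (350,298), peg top near (290,233). In the top view the board runs from (247,145) to (390,250). I'll take enlarged crops to get corners for the pose fit.

Run:
```python
import cv2
a=cv2.imread("pics/scene0.png")[145:325,240:420];b=cv2.imread("pics/top0.png")[135:275,225:405]
cv2.imwrite("pics/sc1.png",cv2.resize(a,None,fx=3.3333,fy=3.3333,interpolation=2))
cv2.imwrite("pics/tc1.png",cv2.resize(b,None,fx=4,fy=4,interpolation=2))
```

```text
(no output)
```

View pics/sc1.png

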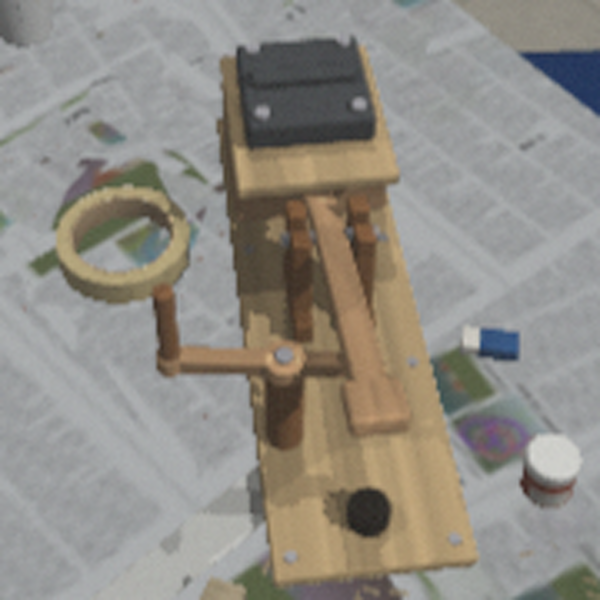

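View pics/tc1.png

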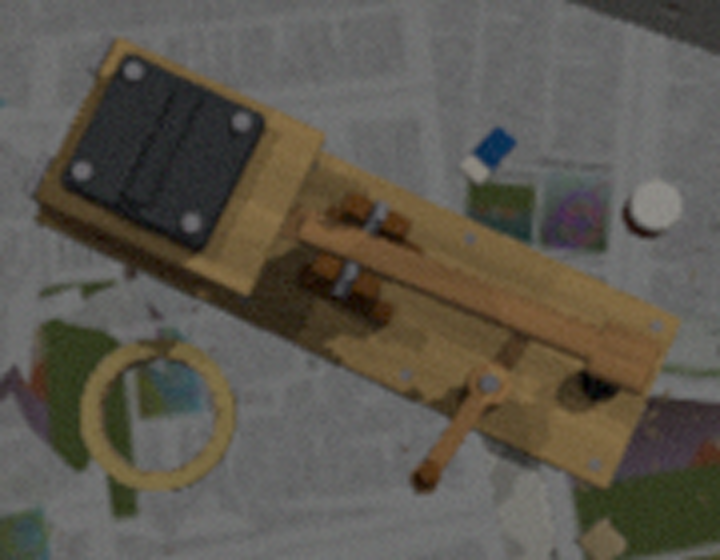

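```bash
cat > h.py <<'E'
from cell import *
import numpy as np
from scipy.optimize import least_squares
CM={n:camera_model(n) for n in("scene","top")}
def proj(n,P):
    K,T=CM[n]["camera_matrix"],CM[n]["T"]; c=(np.atleast_2d(P)-T[:3,3])@T[:3,:3]
    c=c*[1,-1,-1]; u=c@K.T; return u[:,:2]/u[:,2:]
def world(p,P):
    P=np.atleast_2d(P)/1000.; c,s=np.cos(p[2]),np.sin(p[2])
    return np.c_[p[0]+c*P[:,0]-s*P[:,1],p[1]+s*P[:,0]+c*P[:,1],P[:,2]]
E
cat > fit.py <<'E'
from h import *
S=lambda u,v:(240+u*.3,145+v*.3); T=lambda u,v:(225+u/4,135+v/4)
def pts(q):
    xe,zk=q[3]*1000,q[4]*1000
    return [("scene",(-110,117,158),S(163,290)),("top",(-110,117,158),T(422,484)),
("scene",(-174,0,137),S(374,399)),("top",(-174,0,137),T(624,354)),("scene",(-180,0,30),S(369,508)),
("top",(0,0,87),T(361,248)),("scene",(52,60,87),S(240,193)),("scene",(52,-60,87),S(398,180)),
("top",(52,-60,87),T(325,133)),("top",(52,60,87),T(250,293)),("top",(204,-60,87),T(118,40)),
("scene",(xe,65,12),S(275,578)),("scene",(xe,-65,12),S(475,560)),("top",(xe,-65,12),T(678,318)),("top",(xe,65,12),T(612,487)),
("scene",(-110,45,zk),S(285,355)),("top",(-110,45,zk),T(489,383))]
def res(q): return np.concatenate([proj(n,world(q,P))[0]-uv for n,P,uv in pts(q)])
r=least_squares(res,[.5,.05,2.6,-.22,.1],loss="soft_l1")
q=r.x; print(q.round(4),np.degrees(q[2]))
for (n,P,uv),e in zip(pts(q),res(q).reshape(-1,2)): print(n,np.round(P),e.round(1))
nm=dict(pad=(-174,0,137),pad_down=(-174,0,48),peg0=(-110,117,158),axis=(-110,45,100),pin=(0,0,85),plate=(52,0,75))
for a in(.4,.8,1.2,1.4): nm["peg%.1f"%a]=(-110+72*np.sin(a),45+72*np.cos(a),158)
for k,v in nm.items(): print(k,world(q,v).round(4))
E
python3 fit.py
```

```text
[ 0.622   0.0116  1.1585 -0.2142  0.0985] 66.37635614086571
scene [-110  117  158] [-1.   4.7]
top [-110  117  158] [ 7.4 -0.8]
scene [-174    0  137] [-0.2 -1.2]
top [-174    0  137] [ 0.1 -0.2]
scene [-180    0   30] [-0.5 -1.2]
top [ 0  0 87] [ 0.7 -0.2]
scene [52 60 87] [-1.9 -1.4]
scene [ 52 -60  87] [ 0. -2.]
top [ 52 -60  87] [ 1.3 -0.5]
top [52 60 87] [-0.1  0.9]
top [204 -60  87] [ 0.3 -1.8]
scene [-214.   65.   12.] [-1.2  0.6]
scene [-214.  -65.   12.] [ 1.1 -1.2]
top [-214.  -65.   12.] [ 1.8 -0.6]
top [-214.   65.   12.] [-0.9  0.5]
scene [-110.   45.   98.] [-1.   0.1]
top [-110.   45.   98.] [ 0.8 -0.3]
pad [[ 0.5523 -0.1479  0.137 ]]
pad_down [[ 0.5523 -0.1479  0.048 ]]
peg0 [[ 0.4708 -0.0423  0.158 ]]
axis [[ 0.5367 -0.0712  0.1   ]]
pin [[0.622  0.0116 0.085 ]]
plate [[0.6429 0.0592 0.075 ]]
peg0.4 [[ 0.4872 -0.0189  0.158 ]]
peg0.8 [[ 0.5115 -0.0038  0.158 ]]
peg1.2 [[0.5397 0.0007 0.158 ]]
peg1.4 [[ 0.554  -0.0013  0.158 ]]
```

```bash
cat > plan.py <<'E'
from h import *
q=[.622,.0116,1.1585]
peg=lambda a:(-110+72*np.sin(a),45+72*np.cos(a),158)
ob=[("scene",(288.9,232.)),("top",(330.5,255.5))]
f=lambda a:np.concatenate([proj(n,world(q,peg(a[0])))[0]-u for n,u in ob])
r=least_squares(f,[.2]);print("a0",r.x,r.fun.round(1))
n=np.array([np.cos(.8),-np.sin(.8),0])
for a,d in[(r.x[0],45),(r.x[0],18),(.5,16.5),(.7,16.5),(.9,16.5),(1.1,16.5),(1.25,16.5),(1.4,16.5),(1.4,40)]:
    print(round(a,2),d,(world(q,np.array(peg(a))-n*d)[0]*100).round(2))
for P in[(-176,0,137),(-182,0,90),(-178,0,48)]: print(P,world(q,P)[0]*100)
E
python3 plan.py
```

```text
a0 [0.18330441] [-0.8 -0.4  2.6 -3.1]
0.18 45 [43.5  -4.65 15.8 ]
0.18 18 [46.02 -3.71 15.8 ]
0.5 16.5 [47.72 -2.   15.8 ]
0.7 16.5 [48.94 -1.24 15.8 ]
0.9 16.5 [50.28 -0.73 15.8 ]
1.1 16.5 [51.7  -0.51 15.8 ]
1.25 16.5 [52.78 -0.52 15.8 ]
1.4 16.5 [53.85 -0.7  15.8 ]
1.4 40 [51.65 -1.53 15.8 ]
(-176, 0, 137) [ 55.1474286 -14.965174   13.7      ]
(-182, 0, 90) [ 54.90700003 -15.51489584   9.        ]
(-178, 0, 48) [ 55.06728574 -15.14841462   4.8       ]
```

Call:
apply_moves:
  motion:
    - {"x": 1, "y": -4, "z": 2, "yaw": -10, "hand": -1}
    - {"x": 2, "y": -9, "z": 3, "yaw": -20, "hand": -1}
    - {"x": 4, "y": -15, "z": 3, "yaw": -30, "hand": -1}
    - {"x": 5, "y": -20, "z": 3, "yaw": -40, "hand": -1}
    - {"x": 6, "y": -26, "z": 3, "yaw": -50, "hand": -1}
    - {"x": 7, "y": -32, "z": 3, "yaw": -60, "hand": -1}
    - {"x": 8, "y": -38, "z": 3, "yaw": -70, "hand": -1}
    - {"x": 9, "y": -43, "z": 3, "yaw": -80, "hand": -1}
    - {"x": 10, "y": -48, "z": 3, "yaw": -90, "hand": -1}
    - {"x": 11, "y": -52, "z": 3, "yaw": -100, "hand": -1}

```text
clock: 2.35
position: [0.3852, 0.0392, 0.2571]
ee_rot: [-2.805, -1.414, -0.002]
force: [-0.3, 0.2, 0.4]
width: 0.011
gripper_force: 0.0
```

Call:
apply_moves:
  motion:
    - {"x": 2, "y": -4, "yaw": -10, "hand": -1}
    - {"x": 4, "y": -8, "yaw": -20, "hand": -1}
    - {"x": 4.3, "y": -8.8, "yaw": -30, "hand": -1}
    - {"x": 4.3, "y": -8.8, "z": -4, "yaw": -33, "hand": -1}
    - {"x": 4.3, "y": -8.8, "z": -8, "yaw": -33, "hand": -1}
    - {"x": 4.3, "y": -8.8, "z": -11, "yaw": -33, "hand": -1}
    - {"x": 4.3, "y": -8.8, "z": -13, "yaw": -33, "hand": -1}
    - {"x": 4.3, "y": -8.8, "z": -13, "yaw": -33, "hand": -1}

```text
schema error: expected keys x, y, z, yaw, hand
```

Run:
```python
from cell import *
import cv2,numpy as np
a=get_image("scene")[145:325,200:420];b=get_image("top")[135:285,225:405]
a=cv2.resize(a,(733,600));b=cv2.resize(b,(720,600))
cv2.imwrite("pics/c2.png",cv2.hconcat([cv2.resize(a,(400,327)),cv2.resize(b,(392,327))]))
print(observe()["position"])
```

```text
[0.38577718 0.03728879 0.25717601]
```

View pics/c2.png

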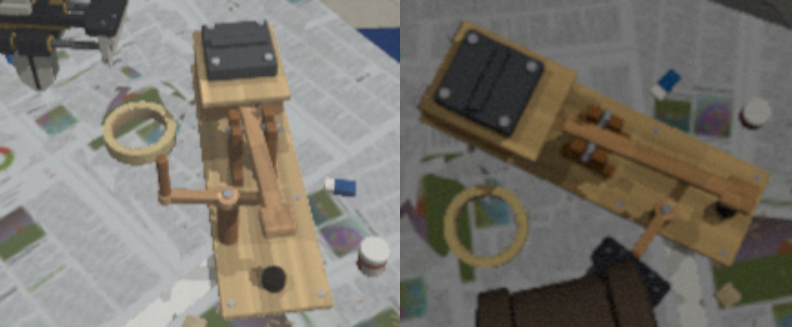

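The move was refused because every row needs all the keys. The picture shows the press unchanged, with the gripper still short of the peg at about (163,160) in the left half. I'll resend it.

Call:
apply_moves:
  motion:
    - {"x": 2, "y": -4, "z": 0, "yaw": -10, "hand": -1}
    - {"x": 4, "y": -8, "z": 0, "yaw": -20, "hand": -1}
    - {"x": 4.3, "y": -8.8, "z": 0, "yaw": -30, "hand": -1}
    - {"x": 4.3, "y": -8.8, "z": -4, "yaw": -33, "hand": -1}
    - {"x": 4.3, "y": -8.8, "z": -8, "yaw": -33, "hand": -1}
    - {"x": 4.3, "y": -8.8, "z": -11, "yaw": -33, "hand": -1}
    - {"x": 4.3, "y": -8.8, "z": -13, "yaw": -33, "hand": -1}
    - {"x": 4.3, "y": -8.8, "z": -13, "yaw": -33, "hand": -1}

```text
clock: 3.45
position: [0.4272, -0.0463, 0.1258]
ee_rot: [3.089, 0.571, -0.005]
force: [-0.0, 0.3, -0.3]
width: 0.009
gripper_force: 0.0
```

Run:
```python
from cell import *
import cv2,numpy as np
a=get_image("scene")[175:325,220:400]
cv2.imwrite("pics/c3.png",cv2.resize(a,(720,600),interpolation=2))
print(observe()["position"])
```

```text
[ 0.4279796  -0.04649272  0.12670444]
```

View pics/c3.png

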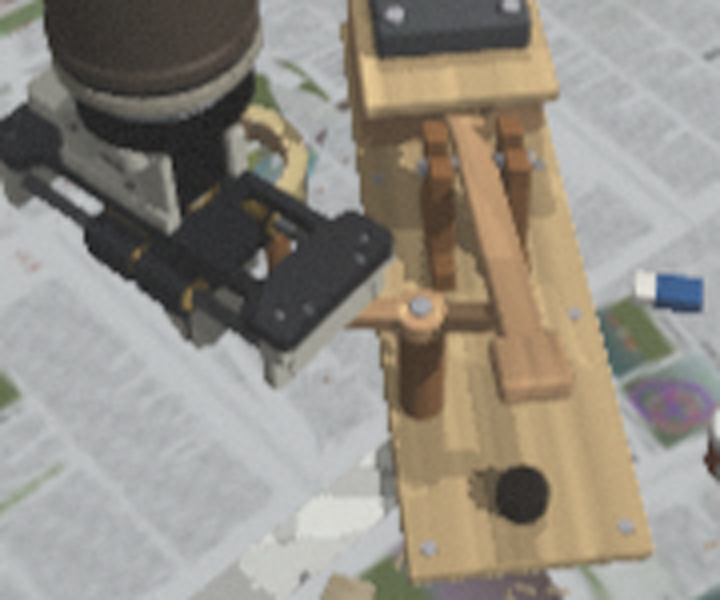

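The gripper is down beside the peg on its -x side, at z 0.126, with the button and lever untouched (button axis at (420,305)). Next I'll push the peg along its arc.

Call:
apply_moves:
  motion:
    - {"x": 1.6, "y": 0.5, "z": 0, "yaw": 0, "hand": -1}
    - {"x": 3.2, "y": 0.95, "z": 0, "yaw": 0, "hand": -1}
    - {"x": 4.0, "y": 1.8, "z": 0, "yaw": 0, "hand": -1}
    - {"x": 4.9, "y": 2.6, "z": 0, "yaw": 0, "hand": -1}
    - {"x": 5.5, "y": 3.0, "z": 0, "yaw": 0, "hand": -1}
    - {"x": 6.1, "y": 3.4, "z": 0, "yaw": 0, "hand": -1}

```text
clock: 4.25
position: [0.4899, -0.0127, 0.1269]
ee_rot: [3.089, 0.569, 0.001]
force: [-0.9, 0.1, -0.6]
width: 0.002
gripper_force: 0.5
```

Call:
apply_moves:
  motion:
    - {"x": 0.7, "y": 0.3, "z": 0, "yaw": 0, "hand": -1}
    - {"x": 1.4, "y": 0.5, "z": 0, "yaw": 0, "hand": -1}
    - {"x": 2.1, "y": 0.6, "z": 0, "yaw": 0, "hand": -1}
    - {"x": 2.8, "y": 0.7, "z": 0, "yaw": 0, "hand": -1}
    - {"x": 3.4, "y": 0.7, "z": 0, "yaw": 0, "hand": -1}
    - {"x": 3.9, "y": 0.7, "z": 0, "yaw": 0, "hand": -1}
    - {"x": 3.9, "y": 0.7, "z": 0, "yaw": 0, "hand": -1}

```text
clock: 5.12
position: [0.5287, -0.006, 0.1268]
ee_rot: [3.089, 0.569, 0.001]
force: [0.4, -0.2, -0.2]
width: 0.002
gripper_force: 0.0
```

Run:
```python
from cell import *
import cv2,numpy as np
a=get_image("scene")[175:325,220:400]
cv2.imwrite("pics/c4.png",cv2.resize(a,(720,600),interpolation=2))
s=observe();print(s["position"],s["force"])
```

```text
[ 0.52837024 -0.00603094  0.12675535] [ 0.12991495 -0.08547317 -0.40069058]
```

View pics/c4.png

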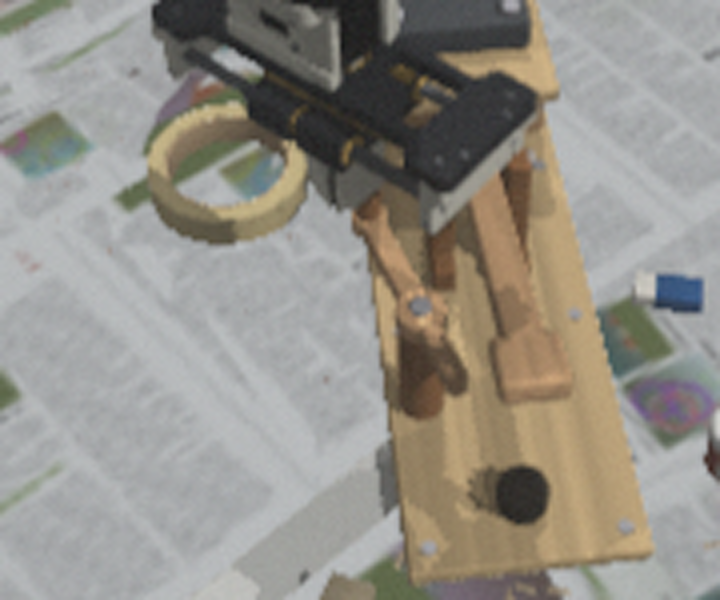

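The button has swung clear: its short arm now points away from the lever at about (450,370). I'll push on to the end stop, watching the force.

Call:
apply_moves:
  motion:
    - {"x": 0.5, "y": -0.1, "z": 0, "yaw": 0, "hand": -1}
    - {"x": 1.0, "y": -0.2, "z": 0, "yaw": 0, "hand": -1}
    - {"x": 1.0, "y": -0.2, "z": 0, "yaw": 0, "hand": -1}

```text
clock: 5.55
position: [0.538, -0.0078, 0.1266]
ee_rot: [-3.089, -0.569, 0.001]
force: [-2.2, -0.1, 0.3]
width: 0.005
gripper_force: 0.9
```

Call:
apply_moves:
  motion:
    - {"x": 0.2, "y": -0.1, "z": 0, "yaw": 0, "hand": -1}
    - {"x": 0.4, "y": -0.2, "z": 0, "yaw": 0, "hand": -1}
    - {"x": 0.4, "y": -0.2, "z": 0, "yaw": 0, "hand": -1}

```text
clock: 5.92
position: [0.5388, -0.009, 0.1259]
ee_rot: [-3.087, -0.569, 0.01]
force: [-11.4, 2.9, 5.2]
width: 0.008
gripper_force: 5.0
```

```bash
cat >> h.py <<'E'
def keep(u):
    """arm end (peg foot, z~.1) in scene pixels for various angles"""
    q=[.622,.0116,1.1585]
    for a in u: print(a,proj("scene",world(q,(-110+72*np.sin(a),45+72*np.cos(a),98)))[0].round(1),"short",proj("scene",world(q,(-110-45*np.sin(a),45-45*np.cos(a),92)))[0].round(1))
E
python3 - <<'E'
from h import *
import cv2
keep([1,1.15,1.3,1.4])
a=get_image("scene")[175:325,220:400]
cv2.imwrite("pics/c5.png",cv2.resize(a,(720,600),interpolation=2))
s=observe();print(s["position"],s["force"])
E
```

```text
1 [303.5 231.6] short [338.7 267.2]
1.15 [307.6 229.4] short [336.  268.8]
1.3 [312.  227.7] short [333.1 270.1]
1.4 [315.1 226.8] short [331.  270.7]
[ 0.53878489 -0.0089622   0.12588622] [-12.48901077   2.50662679   5.6206466 ]
```

View pics/c5.png

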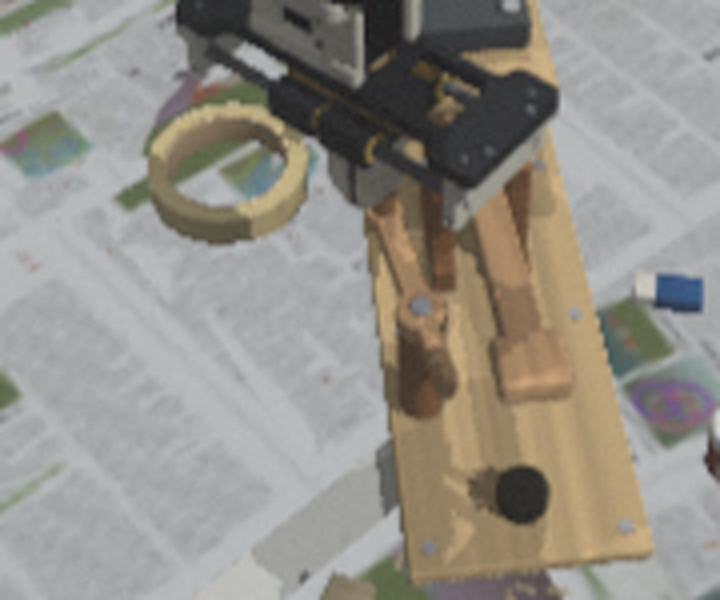

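The button is on its end stop: the force rose to 12 N exactly at the predicted place, and the picture shows the short arm end at (440,375). I'll back off, lift and go over the pad.

Call:
apply_moves:
  motion:
    - {"x": -1.2, "y": -0.4, "z": 0, "yaw": 0, "hand": -1}
    - {"x": -2.5, "y": -0.9, "z": 0, "yaw": 0, "hand": -1}
    - {"x": -2.5, "y": -0.9, "z": 4, "yaw": 0, "hand": -1}
    - {"x": -2.5, "y": -0.9, "z": 8, "yaw": 0, "hand": -1}
    - {"x": -2, "y": -4, "z": 8, "yaw": 10, "hand": -1}
    - {"x": -1, "y": -8, "z": 8, "yaw": 20, "hand": -1}
    - {"x": 0, "y": -12, "z": 8, "yaw": 30, "hand": -1}
    - {"x": 0.8, "y": -14.3, "z": 8, "yaw": 40, "hand": -1}
    - {"x": 0.8, "y": -14.3, "z": 6, "yaw": 46, "hand": -1}
    - {"x": 0.8, "y": -14.3, "z": 4, "yaw": 46, "hand": -1}

```text
clock: 7.22
position: [0.5499, -0.1542, 0.1667]
ee_rot: [2.621, 1.73, 0.002]
force: [-0.6, 1.4, 0.3]
width: 0.004
gripper_force: 0.0
```

Call:
apply_moves:
  motion:
    - {"x": 0, "y": 0, "z": 0, "yaw": 0, "hand": -1}

```text
clock: 7.35
position: [0.5488, -0.1532, 0.1658]
ee_rot: [-2.622, -1.729, 0.003]
force: [-0.2, 0.1, 0.6]
width: 0.004
gripper_force: 0.0
```

Run:
```python
from cell import *
import cv2
a=get_image("scene")[155:325,220:424]
cv2.imwrite("pics/c6.png",cv2.resize(a,(720,600),interpolation=2))
s=observe();print(s["position"],s["force"])
```

```text
[ 0.5495806  -0.15323667  0.16680218] [0.88085953 0.16748628 0.52580276]
```

View pics/c6.png

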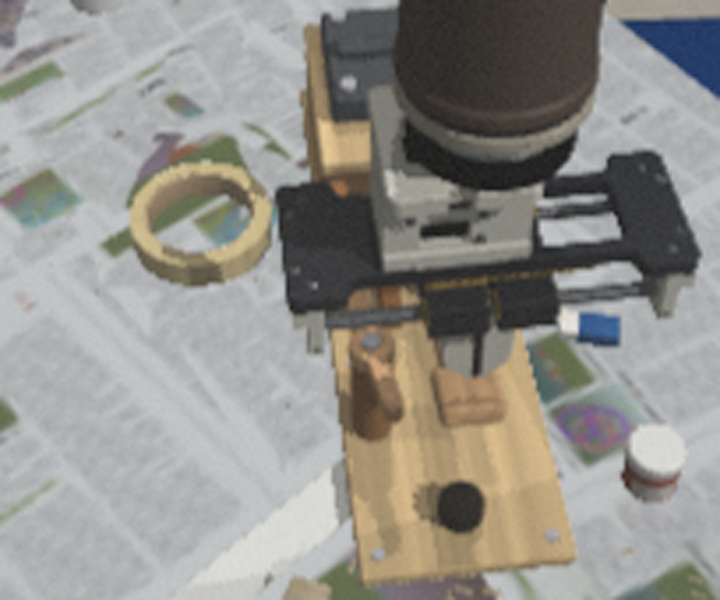

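The shut fingertips are directly over the pad at (475,385), with the button clear. Pressing down now.

Call:
apply_moves:
  motion:
    - {"x": 0, "y": 0, "z": -1.5, "yaw": 0, "hand": -1}
    - {"x": 0, "y": 0, "z": -2.5, "yaw": 0, "hand": -1}
    - {"x": 0, "y": 0, "z": -3.2, "yaw": 0, "hand": -1}
    - {"x": -0.1, "y": -0.2, "z": -4, "yaw": 0, "hand": -1}
    - {"x": -0.1, "y": -0.2, "z": -5, "yaw": 0, "hand": -1}
    - {"x": -0.1, "y": -0.3, "z": -6, "yaw": 0, "hand": -1}

```text
clock: 8.15
position: [0.5491, -0.1568, 0.1067]
ee_rot: [2.621, 1.73, -0.0]
force: [-2.0, -2.3, 5.9]
width: 0.009
gripper_force: 2.6
```

Call:
apply_moves:
  motion:
    - {"x": 0, "y": 0, "z": -0.8, "yaw": 0, "hand": -1}
    - {"x": 0, "y": 0, "z": -1.6, "yaw": 0, "hand": -1}
    - {"x": 0, "y": 0, "z": -2.4, "yaw": 0, "hand": -1}
    - {"x": 0, "y": 0.1, "z": -3.2, "yaw": 0, "hand": -1}
    - {"x": 0, "y": 0.2, "z": -4, "yaw": 0, "hand": -1}
    - {"x": 0, "y": 0.2, "z": -4.6, "yaw": 0, "hand": -1}
    - {"x": 0, "y": 0.2, "z": -5.1, "yaw": 0, "hand": -1}

```text
clock: 9.02
position: [0.5496, -0.1548, 0.0559]
ee_rot: [2.621, 1.729, 0.001]
force: [-0.6, -0.8, 5.8]
width: 0.009
gripper_force: 3.2
```

Call:
apply_moves:
  motion:
    - {"x": 0, "y": 0.1, "z": -0.4, "yaw": 0, "hand": -1}
    - {"x": 0, "y": 0.1, "z": -0.7, "yaw": 0, "hand": -1}
    - {"x": 0, "y": 0.1, "z": -0.9, "yaw": 0, "hand": -1}
    - {"x": 0, "y": 0.1, "z": -0.9, "yaw": 0, "hand": -1}
    - {"x": 0, "y": 0.1, "z": -0.9, "yaw": 0, "hand": -1}

```text
clock: 9.65
position: [0.5501, -0.1536, 0.0489]
ee_rot: [2.621, 1.729, 0.004]
force: [-6.6, -0.3, 27.7]
width: 0.005
gripper_force: 13.7
```

Run:
```python
from cell import *
import cv2
a=get_image("scene")[145:325,220:436]
cv2.imwrite("pics/c7.png",cv2.resize(a,(720,600),interpolation=2))
s=observe();print(s["clock"],s["position"],s["force"])
```

```text
9.7 [ 0.55012931 -0.1536217   0.04886763] [-6.69066768  0.83010443 28.41711677]
```

View pics/c7.png

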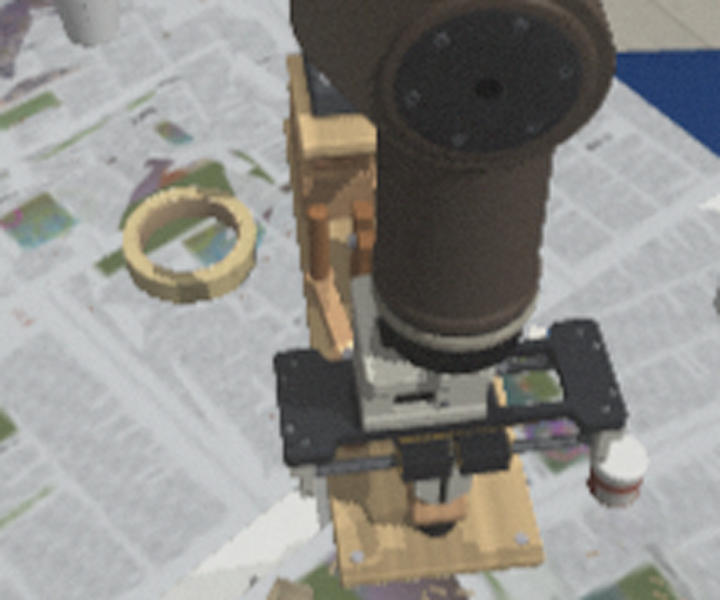

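The pad is down on the bumper at (440,520). The plate is raised at (340,140), with the panel showing under it, and the peg and its button are aside. I'll ease the push a little and hand in.

Call:
apply_moves:
  motion:
    - {"x": 0, "y": 0, "z": 0.2, "yaw": 0, "hand": -1}
    - {"x": 0, "y": 0, "z": 0.2, "yaw": 0, "hand": -1}
    - {"x": 0, "y": 0, "z": 0.2, "yaw": 0, "hand": -1}

```text
clock: 10.07
position: [0.55, -0.1536, 0.0495]
ee_rot: [2.621, 1.729, 0.002]
force: [-1.5, -1.3, 10.5]
width: 0.001
gripper_force: 5.3
```

Run:
```python
from cell import *
s=observe();print(s["position"],s["force"])
if 4<s["force"][2]<35 and s["position"][2]<.056: print(sign_off())
```

```text
[ 0.54996537 -0.15363328  0.04953168] [-1.48461622 -1.33220933 10.51232286]
the job is handed in; nothing more can be done
None
```

I swung the turn-button onto its end stop and pressed the pad down onto the bumper, where I am holding it with about 10 N; the last picture showed the plate raised, and the job is handed in (no verdict was returned).

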